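# Prop the airing cabinet's door on its stay

## Task

Air the low white cabinet: by its black knob, lift the flat steel stay bar clear of the peg on the cabinet's roof, use it to push the self-closing door open, and drop the middle one of the bar's three holes over the peg so that the bar lies down flat and holds the door open by itself. Feel for the peg and never press the bar down hard on it, then let go; leave the other things on and round the cabinet where they are.

Things in the scene. Friction and masses are not known exactly. Their poses are not given: they have to be found in the camera images.
- cabinet: low white metal airing cabinet, 210 deep (x), 250 wide (y), 100 mm high, fixed; origin at the centre of its underside; x points from the door to the back, y to the left as the robot sees it, z up. Flat roof. One clear, aluminium-framed front door, 205 wide, hinged upright near the left front corner. A tape roll lies on the right rear of the roof.
- door (a joint): door angle, 0 shut, growing to 1.6 as its right edge swings toward the robot. A spring closes it (0.18 N m shut, 0.4 N m at 0.9 rad). With the middle hole on the peg it stands at about 0.68 to 0.93 rad, on the near hole 0.34 to 0.57, on the far hole 1.03 to 1.30 (depending on where the peg is).
- door_hinge (a point): point on the door's upright hinge axis, at the height of the bar's underside (106 mm above the cabinet's foot)
- stay: flat steel stay bar, 22 wide, 6 thick, with three 11 mm holes and an upright black knob near its free end, 229 mm from the pivot. Origin on the pivot axis at the bar's underside; y runs along the bar to the knob, z square to the bar (up). It pitches up 0 to 0.7 rad, weighs about 160 g and falls flat by its own weight. It starts flat, slantwise over the roof behind the peg, door shut.
- pivot (a point): the bar's pivot, on its underside, on the door's top edge 170 mm from the hinge axis; here the bar swivels freely about the vertical and pitches up. When the bar is flat (level), its underside is 6 mm above the roof.
- knob (a point): centre of the black knob: a barrel 24 tall, 17 to 21 mm in diameter, upright on a 10 mm stem, 215 mm along the bar from the pivot and 29 mm above the bar's underside (23 above its top)
- hole_near (a point): centre of the hole nearest the pivot, on the bar's underside, 114 mm from the pivot
- hole_mid (a point): centre of the middle hole (the one to use), on the bar's underside, 150 mm from the pivot
- hole_far (a point): centre of the hole nearest the knob, on the bar's underside, 186 mm from the pivot
- keeper: aluminium plate, 50 by 26 by 3 mm, fixed at the roof's front edge; origin at the centre of its foot, axes as the cabinet's. A slot runs along its x (front to back), and an upright steel peg is clamped in it, anywhere up to 11 mm to the front or back of the middle. Where is different each time and is not reported: it must be felt or seen.
- slot (a point): middle of the keeper's slot, 6 mm above the roof (the flat bar's underside), 100 mm along the shut door from the hinge axis and 25.5 mm behind it. The peg is 8 mm thick, tapering to 6.4 mm over its last 4.5 mm; its tip is 13 mm above this point. A hole has 1.5 mm of play all round the peg.
- tape_roll: tan tape roll, 58 across, 19 high, lying on the right rear of the cabinet's roof; leave alone; origin at its underside
- specimen_cup_1: specimen cup with orange-red lid, 55 across, 72 high, left of the cabinet; leave alone
- specimen_cup_2: specimen cup with white lid, 55 across, 72 high, left of the cabinet; leave alone
- dropper_bottle: brown dropper bottle, 33 across, 106 high, left of the cabinet; leave alone
- bench_timer: flat countdown timer, 64x62x22, to the right of the cabinet; leave alone
- label_roll: white label roll, 72 across, 30 high, right of the cabinet; leave alone

How it is judged:
By the outcome, as a careful person would: the job done as asked, in the order asked, and still so for the second after the job is handed in, with the robot touching nothing.
It also fails if it takes over 72 s, if anything falls off the work surface, if the arm or the gripper's body presses on something with over 40 N, if the wrist force passes 120 N, or if a joint passes its speed limit or range.

## Robot

A 7-joint arm with a two-finger parallel gripper is mounted at the origin on a cart in front of the work surface, level with it; the furniture and walls round the work are solid. World frame = base frame: x ahead of the robot, y to its left, z up, the work surface at z = 0. Lengths are in m, angles in rad, forces in N, time in s.
With the tool pointing down it reaches from about 0.425 to 0.925 m from the base axis. Payload 6.8 kg.
Tool frame: the origin (TCP) lies on the centre line of the jaws, within the pads' length; the fingertips stand 14 mm ahead of it and the grasp point (between the pads) lies 5 mm behind it (r.tips_ahead is the distance from the TCP to the fingertips, in m); z points along the fingers, y is the line along which they close (so a half turn about z gives the same grasp; the last joint's range is limited). The gripper opens to 85 mm and grips with 20 to 120 N. Pads are 22 mm wide; open, the fingers measure 114 mm over their backs; the gripper's body (76 mm by 85 mm) begins 54 mm behind the grasp point. The pads swing forward as they close: fully open they stand 13 mm farther back than shut.
Start: joints at [-1.316, 0.477, 0.022, 1.555, -0.011, 1.109, -0.083], TCP at [0.24, 0.631, 0.207] pointing down, gripper open.
Joint ranges: [-2.96, 2.96], [-0.34, 2.1], [-1.41, 1.46], [0.24, 2.44], [-1.37, 4.51], [0.17, 1.92], [-2.96, 2.96]. Speed limits (rad/s): [2.39, 2.39, 3.14, 3.14, 3.14, 3.14, 3.14].

## Interface

Orientations are given as a rotation vector (axis times angle).
In Python, from bench import r, eyes gives the robot as it stands.
- The arm moves only by the tool step_arm, never from a script. Its argument "rows" is a list of rows, each a list of 6 numbers: the shift along the world's x, y, z in units of 60 cm (1.0 is 60 cm), then the turn, a rotation vector about the world's x, y, z in units of pi rad (1.0 is pi rad). In form: [[x, y, z, rx, ry, rz], ...]. A call has 1 to 5 rows; each row is the pose to reach, as a shift and turn from the pose commanded when the call began, turning the shorter way round; what a row does not reach only later rows make up. A row lasts 1/12 s, in which the tool goes at most 41.7 mm and 7.16 degrees, less where a joint would pass 70% of its speed; a pose out of reach is approached as far as the arm can. A call with a number of a shift or a turn outside -1 to 1 is refused whole. A call with a gripper value outside its range is refused whole. "jaw" is the closure, from 0 (fully open) to 1 (shut), set as the call begins (left out, the last holds). The fingers move at their own pace and stop on an object; "squeeze" is the grip in N (left out, the last holds). Time passes only in rows, so rows that repeat a pose let the fingers close. It gives the time, the measured TCP pose, the force, the opening and the grip force at its end, in the units of the state.
- r.get_obs(): the state, without advancing time (a new reading comes with each control period).
- eyes.grab_frame(name): name is "scene" or "top" or "wrist"; returns the picture (400x640x3 uint8, red, green, blue); there is no depth.
- eyes.camera_info(name): a dict with "mtx" (3x3 intrinsics, pixels), "extrinsics" (4x4, takes a point from camera to world coordinates); the wrist camera has in their place "tool_from_camera" (4x4, takes a point from camera to tool coordinates, whose origin is the TCP and whose axes are the flange's). Camera axes: x right, y down, z forward; pixel columns grow to the right and rows downward; lengths in m; the calibration is good to about 2 mm. A picture is of the moment at which its call begins: read the wrist's pose just before it. camera_info takes no time and is no camera call.
- r.hand_in(): hands the job in; it is judged then, once.
The state is a dict: "clock": time; "joints": joint angles; "qvel": joint speeds; "tau": joint torques, N m; "tcp_pos": TCP position; "orientation": TCP orientation; "contact_force": force on the tool from outside, world axes, zero at the start; "moment": the same for the moment, N m; "grip_width": finger opening in m; "gripper_force": force on a finger pad.
Only numpy, scipy, OpenCV 4.12 (cv2) and the standard library are available. Lean on these libraries where they do the work, as an engineer would, in place of code of your own. Each camera call takes 0.05 s, during which the arm holds its last target. There are 200 camera calls.

## Working session

There is one attempt and no reset: what is moved stays moved. The work goes in short steps, Python scripts to look and compute and a tool call to move; the robot and the scene stay as the last step left them, time stands still between calls to the robot, and variables do not carry over. Pictures are saved under pics/ and viewed, at most 10 in all, crops included, and the job is handed in when it is done.

Besides the shell and the picture viewer there is one more tool, called as name(argument=value, ...), one argument or row to a line, values as JSON. step_arm: Moves the arm, as the interface text tells. Shifts and turns lie within -1 to 1; 1 stands for 60 cm of shift or pi rad of turn. Its arguments: {"type":"object","properties":{"rows":{"type":"array"},"jaw":{"type":"number"},"squeeze":{"type":"number"}},"required":["rows"]}

```bash
mkdir -p pics; cat > h.py <<'E'
import numpy as np, cv2
from bench import r, eyes
from scipy.spatial.transform import Rotation as R
def cam(n):
    i=eyes.camera_info(n); K=np.array(i["mtx"])
    if "extrinsics" in i: T=np.array(i["extrinsics"])
    else:
        o=r.get_obs(); W=np.eye(4); W[:3,:3]=R.from_rotvec(o["orientation"]).as_matrix(); W[:3,3]=o["tcp_pos"]
        T=W@np.array(i["tool_from_camera"])
    return K,T
def ray(n,uv,z,KT=None):
    K,T=KT or cam(n); d=T[:3,:3]@np.linalg.solve(K,[uv[0],uv[1],1]); c=T[:3,3]
    return c+d*(z-c[2])/d[2]
def proj(n,p,KT=None):
    K,T=KT or cam(n); q=K@(T[:3,:3].T@(np.array(p)-T[:3,3])); return q[:2]/q[2]
def save(n,f):
    im=eyes.grab_frame(n); cv2.imwrite(f"pics/{f}.png",im[:,:,::-1]); return im
E
python3 - <<'E'
from h import *
a=save("scene","s0");b=save("top","t0")
cv2.imwrite("pics/both.png",cv2.resize(np.vstack([a,b])[:,:,::-1],(480,600)))
o=r.get_obs();print({k:np.round(v,3) for k,v in o.items()})
for n in("scene","top"):
  K,T=cam(n);print(K.round(1),T.round(3))
print(eyes.camera_info("wrist"))
E
```

```text
{'clock': np.float64(0.1), 'joints': array([-1.316,  0.478,  0.022,  1.556, -0.012,  1.109, -0.083]), 'qvel': array([ 0.001, -0.001,  0.   , -0.001,  0.   ,  0.   ,  0.   ]), 'tau': array([ 5.0000e-03, -5.9776e+01,  1.6140e+00, -2.8195e+01,  1.3000e-02,
        5.0000e-03,  0.0000e+00]), 'tcp_pos': array([0.239, 0.631, 0.206]), 'orientation': array([-5.67e-01, -3.09e+00,  3.00e-03]), 'contact_force': array([ 0.725, -1.008, -0.305]), 'moment': array([-0.037, -0.032, -0.039]), 'gripper_force': np.float64(0.0), 'grip_width': np.float64(0.085)}
[[362.5   0.  320. ]
 [  0.  362.5 206.3]
 [  0.    0.    1. ]] [[-0.867 -0.204  0.455 -0.01 ]
 [-0.498  0.385 -0.777  1.046]
 [-0.017 -0.9   -0.436  0.688]
 [ 0.     0.     0.     1.   ]]
[[393.1   0.  319. ]
 [  0.  393.1 203.8]
 [  0.    0.    1. ]] [[ 0.019 -0.985  0.174  0.368]
 [-1.    -0.018  0.009  0.008]
 [-0.005 -0.174 -0.985  1.395]
 [ 0.     0.     0.     1.   ]]
{'mtx': array([[311.04231328,   0.        , 321.91645031],
       [  0.        , 311.04231328, 198.38548227],
       [  0.        ,   0.        ,   1.        ]]), 'tool_from_camera': array([[ 7.23922808e-04, -9.57369077e-01, -2.88866624e-01,
         7.29684462e-02],
       [ 9.99998700e-01,  2.76934614e-04,  1.58825283e-03,
        -1.79556083e-03],
       [-1.44054697e-03, -2.88867398e-01,  9.57368033e-01,
        -1.67137970e-01],
       [ 0.00000000e+00,  0.00000000e+00,  0.00000000e+00,
         1.00000000e+00]])}
```

View pics/t0.png

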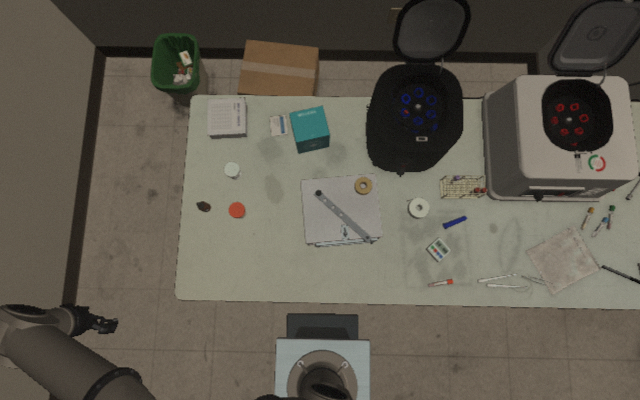

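View pics/s0.png

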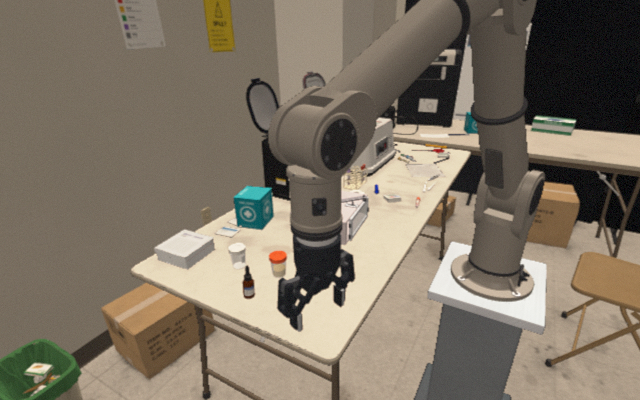

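The top view shows the cabinet roof at about (302–382, 177–243). The knob is near (319,193), the bar runs to its pivot near (369,240), and the keeper is near (345,230). I'll enlarge that area.

```bash
python3 - <<'E'
from h import *
b=cv2.imread("pics/t0.png")[165:255,290:395]
cv2.imwrite("pics/tc.png",cv2.resize(b,None,fx=6.5,fy=6.5,interpolation=cv2.INTER_CUBIC))
for n,uv,z in[("knob",(319,193),.135),("piv",(369,240),.106),("keeper",(345,230),.103),("tl",(302,180),.1),("tr",(379,175),.1),("br",(382,236),.1),("bl",(304,243),.1)]:print(n,ray("top",uv,z).round(4))
E
```

```text
knob [0.6268 0.0199 0.135 ]
piv [ 0.4787 -0.1465  0.106 ]
keeper [ 0.5104 -0.0679  0.103 ]
tl [0.6778 0.0786 0.1   ]
tr [ 0.6998 -0.1817  0.1   ]
br [ 0.4932 -0.19    0.1   ]
bl [0.4653 0.0664 0.1   ]
```

View pics/tc.png

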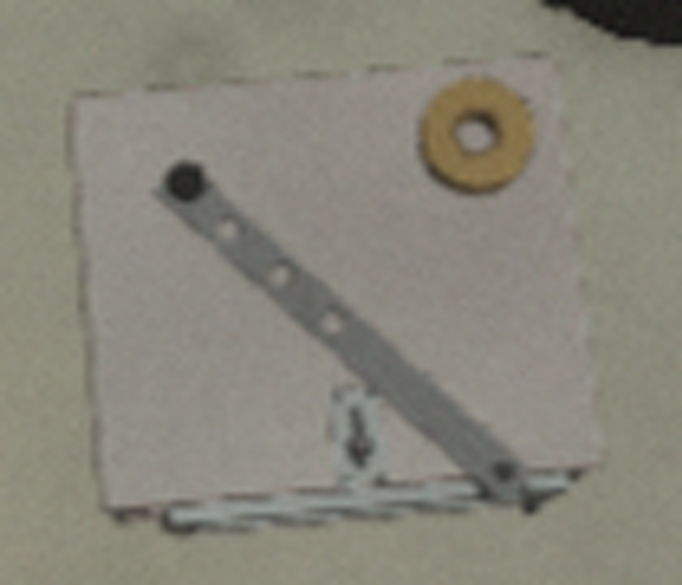

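The crop shows the knob at top px (318,193), the pivot pin at (367,237), and the keeper slot at about (345,232). The cabinet is yawed about 5°. I'll bring the wrist camera over it with the jaw turned square to the bar.

step_arm(
  rows=[
    [0.275, -0.54, 0.06, 0, 0, 0.19],
    [0.275, -0.54, 0.06, 0, 0, 0.19],
    [0.275, -0.54, 0.06, 0, 0, 0.19],
    [0.275, -0.54, 0.06, 0, 0, 0.19],
    [0.275, -0.54, 0.06, 0, 0, 0.19],
  ],
)

```text
clock: 0.52
tcp_pos: [0.334, 0.4442, 0.227]
orientation: [0.377, -3.118, 0.001]
contact_force: [1.8, 0.1, 0.1]
grip_width: 0.0855
gripper_force: 0.0
```

step_arm(
  rows=[
    [0.275, -0.54, 0.06, 0, 0, 0.19],
    [0.275, -0.54, 0.06, 0, 0, 0.19],
    [0.275, -0.54, 0.06, 0, 0, 0.19],
    [0.275, -0.54, 0.06, 0, 0, 0.19],
    [0.275, -0.54, 0.06, 0, 0, 0.19],
  ],
)

```text
clock: 0.93
tcp_pos: [0.4206, 0.2753, 0.2461]
orientation: [1.239, -2.886, 0.0]
contact_force: [0.7, 0.5, -0.1]
grip_width: 0.0857
gripper_force: 0.0
```

step_arm(
  rows=[
    [0.25, -0.49, 0.04, 0, 0, 0],
    [0.25, -0.49, 0.04, 0, 0, 0],
    [0.25, -0.49, 0.04, 0, 0, 0],
    [0.25, -0.49, 0.04, 0, 0, 0],
    [0.25, -0.49, 0.04, 0, 0, 0],
  ],
)

```text
clock: 1.35
tcp_pos: [0.5149, 0.0903, 0.2612]
orientation: [1.232, -2.89, -0.0]
contact_force: [0.5, 0.7, -0.6]
grip_width: 0.0856
gripper_force: 0.0
```

step_arm(
  rows=[
    [0.085, -0.17, 0.02, 0, 0, 0],
    [0.085, -0.17, 0.02, 0, 0, 0],
    [0.085, -0.17, 0.02, 0, 0, 0],
    [0.085, -0.17, 0.02, 0, 0, 0],
    [0.085, -0.17, 0.02, 0, 0, 0],
  ],
)

```text
clock: 1.77
tcp_pos: [0.5658, -0.0119, 0.2728]
orientation: [1.225, -2.892, 0.001]
contact_force: [-0.3, 0.3, -0.5]
grip_width: 0.0854
gripper_force: 0.0
```

```bash
python3 - <<'E'
from h import *
o=r.get_obs();print(o["tcp_pos"],o["orientation"],o["qvel"].max() if hasattr(o["qvel"],"max") else 0, np.round(o["joints"],2))
save("wrist","w1")
E
```

```text
[ 0.56582537 -0.01190111  0.2728457 ] [ 1.22499113e+00 -2.89213081e+00  6.62194316e-04] 0.023972222069092913 [-0.28  0.24  0.22  1.75 -0.06  1.16  2.34]
```

View pics/w1.png

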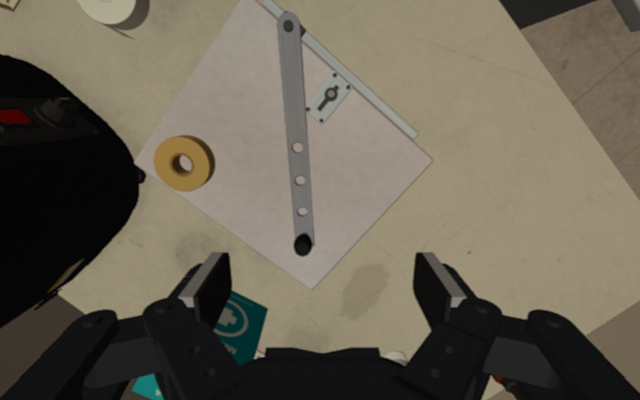

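The wrist view shows the pivot at (288,26), holes at (298,147), (300,180) and (302,211), the knob at (302,244), and the keeper plate at about (330,97) with the peg near (331,94). I'll measure these points.

```bash
python3 - <<'E'
from h import *
KT=cam("wrist"); im=cv2.imread("pics/w1.png"); g=cv2.cvtColor(im,cv2.COLOR_BGR2GRAY)
P=lambda uv,z:ray("wrist",uv,z,KT).round(4)
# holes: bright blobs in bar; 
def blob(x,y,w,f):
    s=g[y-w:y+w+1,x-w:x+w+1].astype(float); m=(s>f) if f>0 else (s<-f)
    n,l,st,c=cv2.connectedComponentsWithStats(m.astype(np.uint8)); 
    k=1+np.argmax(st[1:,4]); return c[k]+[x-w,y-w],st[k,4]
for x,y in((298,147),(300,180),(302,211)):
    c,a=blob(x,y,6,150);print("hole",c,a,P(c,.109))
c,a=blob(303,243,14,-50);print("knob",c,a,P(c,.138))
print("piv",P((288,26),.112))
K=KT[0];print("camera",KT[1][:3,3])
cr=im[65:130,290:370];cv2.imwrite("pics/k1.png",cv2.resize(cr,None,fx=9,fy=9,interpolation=cv2.INTER_CUBIC))
E
```

```text
Traceback (most recent call last):
ValueError: attempt to get argmax of an empty sequence
```

```bash
python3 - <<'E'
from h import *
KT=cam("wrist"); im=cv2.imread("pics/w1.png"); g=cv2.cvtColor(im,cv2.COLOR_BGR2GRAY)
P=lambda uv,z:ray("wrist",uv,z,KT).round(4)
def blob(x,y,w,dark):
    s=np.ascontiguousarray(g[y-w:y+w+1,x-w:x+w+1]); t,m=cv2.threshold(s,0,255,cv2.THRESH_OTSU+(cv2.THRESH_BINARY_INV if dark else 0))
    n,l,st,c=cv2.connectedComponentsWithStats(m); k=l[w,w]
    return c[k]+[x-w,y-w],(t,st[k,4])
for x,y in((298,147),(300,180),(302,211)):
    c,a=blob(x,y,6,0);print("hole",c,a,P(c,.109))
c,a=blob(303,243,16,1);print("knob",c,a,P(c,.138))
c,a=blob(288,26,7,1);print("piv",c,a,P(c,.114))
cr=im[65:130,290:370];cv2.imwrite("pics/k1.png",cv2.resize(cr,None,fx=9,fy=9,interpolation=cv2.INTER_CUBIC))
E
```

```text
hole [297.77464789 146.92957746] (122.0, np.int32(71)) [ 0.5624 -0.0508  0.109 ]
hole [300.18644068 179.69491525] (121.0, np.int32(59)) [ 0.5857 -0.0239  0.109 ]
hole [302.59183673 210.79591837] (124.0, np.int32(49)) [0.6091 0.0033 0.109 ]
knob [302.69631902 244.14417178] (80.0, np.int32(326)) [0.6272 0.0239 0.138 ]
piv [287.78787879  25.5959596 ] (79.0, np.int32(99)) [ 0.4882 -0.1373  0.114 ]
```

View pics/k1.png

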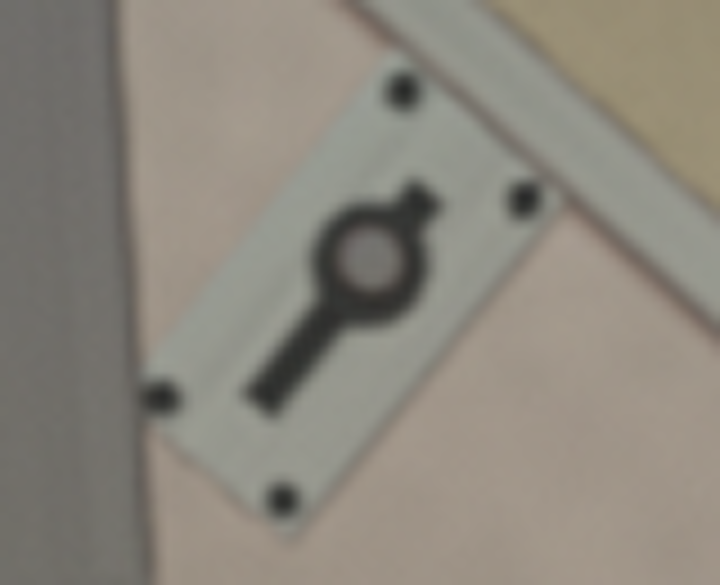

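The keeper crop shows the peg tip at (370,257) and the nut around it at (370,262). The four screws are at (403,90), (524,199), (161,398) and (283,499), so the peg sits forward of the slot's middle. From these I'll compute the geometry and plan the path.

```bash
cat > geo.py <<'E'
from h import *
from scipy.optimize import brentq
def load():
    import json; d=json.load(open("geo.json")); return {k:np.array(v) for k,v in d.items()}
G=load() if __import__("os").path.exists("geo.json") else None
rot=lambda v,a:np.array([v[0]*np.cos(a)-v[1]*np.sin(a),v[0]*np.sin(a)+v[1]*np.cos(a)])
def pivot(th): # world xy of pivot at door angle th
    f,b=G["f"],G["b"]; return G["H"]+.17*(np.cos(th)*f-np.sin(th)*b)
def pose(th,az,pitch,up=.029): # knob centre + bar azimuth, given door angle
    p=pivot(th); u=np.array([np.cos(az),np.sin(az)])
    rr=.215*np.cos(pitch)-up*np.sin(pitch); z=.106+.215*np.sin(pitch)+up*np.cos(pitch)
    return np.r_[p+u*rr,z]
def tool(az,pitch): # tool z down along -bar normal, x towards pivot
    u=np.array([np.cos(az)*np.cos(pitch),np.sin(az)*np.cos(pitch),np.sin(pitch)])
    n=np.array([-np.cos(az)*np.sin(pitch),-np.sin(az)*np.sin(pitch),np.cos(pitch)])
    return R.from_matrix(np.c_[-u,np.cross(n,u),-n])   # y=z×x
def tcp(th,az,pitch):
    Rt=tool(az,pitch); return pose(th,az,pitch)+Rt.apply([0,0,.005]),Rt
E
python3 - <<'E'
from h import *
import json
KT=cam("wrist"); c=lambda u,v:(290+(u+.5)/9-.5,65+(v+.5)/9-.5)
P=lambda u,v,z:ray("wrist",c(u,v),z,KT)
peg=P(370,257,.119);pegb=P(370,262,.107)
S=[P(*s,.104) for s in((403,90),(524,199),(161,398),(283,499))]
ctr=np.mean(S,0);b=(S[2]+S[3]-S[0]-S[1]);b=b[:2]/np.linalg.norm(b[:2]); f=np.array([b[1],-b[0]])
print("peg",peg,"nut",pegb,"ctr",ctr,"b",b,"yaw",np.degrees(np.arctan2(b[1],b[0])))
print("screw sizes",np.linalg.norm(S[0]-S[1]),np.linalg.norm(S[0]-S[2]))
H=ctr[:2]-.1*f-.0255*b
d=(peg[:2]-ctr[:2]);print("peg off b,f",d@b,d@f, "pivot pred",H+.17*f, "hinge",H)
h=np.array([[.5624,-.0508],[.5857,-.0239],[.6091,.0033]]);u=h[2]-h[0];u/=np.linalg.norm(u)
print("pivot from holes",h[1]-.15*u,"knob",h[1]+.065*u,"az",np.arctan2(u[1],u[0]))
# top-camera check
for q in((peg),(np.r_[H+.17*f,.112]),np.r_[h[1]+.065*u,.138]):print(proj("top",q))
json.dump(dict(H=H.tolist(),f=f.tolist(),b=b.tolist(),peg=peg[:2].tolist()),open("geo.json","w"))
E
```

```text
peg [ 0.50062136 -0.06592259  0.119     ] nut [ 0.50046965 -0.06556873  0.107     ] ctr [ 0.50546257 -0.06493296  0.104     ] b [0.99365541 0.11246747] yaw 6.457573977049595
screw sizes 0.017967002415635855 0.04304806523360024
peg off b,f -0.004921796148889783 0.0004388664801360555 pivot pred [ 0.48799708 -0.13735676] hinge [0.46887761 0.03156466]
pivot from holes [ 0.48768434 -0.13744704] knob [0.62817345 0.02530372] az 0.8586794025828043
[344.67029009 232.45586567]
[366.41108974 236.94006612]
[317.35816457 192.36976225]
```

The measured pivot agrees with the prediction to 0.3 mm, and the peg sits 4.9 mm forward of the slot's middle. Next I'll work out the grasp approach.

```bash
cat >> geo.py <<'E'
def delta(p,Rt,p0,R0):
    return np.round(np.r_[(p-p0)/.6,(Rt*R0.inv()).as_rotvec()/np.pi],4)
def now():
    o=r.get_obs(); return o["tcp_pos"],R.from_rotvec(o["orientation"])
E
python3 - <<'E'
from geo import *
p0,R0=now(); Rt=tool(.8587,0); k=np.array([.6282,.0253,.130])
print(delta(k+[0,0,.04],Rt,p0,R0),delta(k,Rt,p0,R0))
E
```

```text
[ 1.048e-01  5.840e-02 -1.710e-01 -1.000e-04 -4.000e-04  1.720e-02] [ 1.048e-01  5.840e-02 -2.377e-01 -1.000e-04 -4.000e-04  1.720e-02]
```

step_arm(
  rows=[
    [0.1048, 0.0584, -0.171, 0, 0, 0.0172],
    [0.1048, 0.0584, -0.171, 0, 0, 0.0172],
    [0.1048, 0.0584, -0.171, 0, 0, 0.0172],
    [0.1048, 0.0584, -0.171, 0, 0, 0.0172],
    [0.1048, 0.0584, -0.171, 0, 0, 0.0172],
  ],
  jaw=0.4,
  squeeze=30,
)

```text
clock: 2.23
tcp_pos: [0.6265, 0.0285, 0.1673]
orientation: [1.313, -2.847, -0.004]
contact_force: [0.2, -0.9, 0.4]
grip_width: 0.0513
gripper_force: 0.0
```

```bash
python3 - <<'E'
from geo import *
p0,R0=now(); Rt=tool(.8587,0); k=np.array([.6282,.0253,.130])
print(p0,delta(k,Rt,p0,R0))
im=save("wrist","w2"); KT=cam("wrist"); g=cv2.cvtColor(im,cv2.COLOR_RGB2GRAY)
print("expected knob top",proj("wrist",[.6282,.0253,.147],KT))
E
```

```text
[0.62652466 0.02850327 0.16726397] [ 0.0028 -0.0053 -0.0621 -0.     -0.0021 -0.0018]
expected knob top [321.08725984 222.74975191]
```

View pics/w2.png

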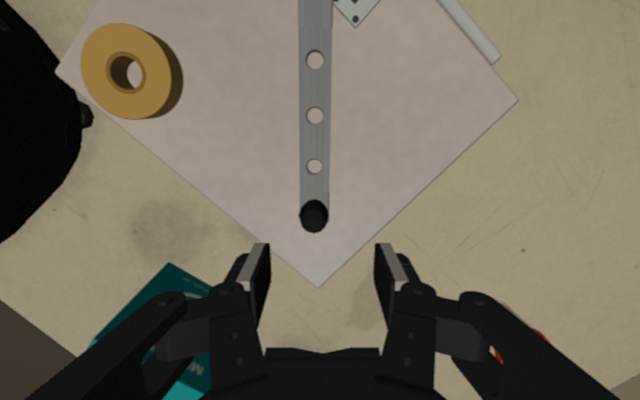

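The knob is seen at (314,216), but it was expected at (321,223). The arm was probably still settling, so I'll measure again with it standing still.

step_arm(
  rows=[
    [0, 0, 0, 0, 0, 0],
    [0, 0, 0, 0, 0, 0],
    [0, 0, 0, 0, 0, 0],
  ],
)

```text
clock: 2.53
tcp_pos: [0.629, 0.0251, 0.1728]
orientation: [-1.307, 2.853, -0.001]
contact_force: [-0.7, 0.1, -0.6]
grip_width: 0.051
gripper_force: 0.0
```

```bash
cat >> geo.py <<'E'
def blob(g,x,y,w,dark):
    x,y=int(round(x)),int(round(y)); s=np.ascontiguousarray(g[y-w:y+w+1,x-w:x+w+1]); t,m=cv2.threshold(s,0,255,cv2.THRESH_OTSU+(cv2.THRESH_BINARY_INV if dark else 0))
    n,l,st,c=cv2.connectedComponentsWithStats(m); k=l[w,w]
    return c[k]+[x-w,y-w],st[k,4]
E
python3 - <<'E'
from geo import *
KT=cam("wrist"); p0,R0=now(); im=save("wrist","w3"); g=cv2.cvtColor(im,cv2.COLOR_RGB2GRAY)
print(p0,R0.as_rotvec())
h=[]
for d,x,y in((114,315,60),(150,315,115),(186,314,166)):
    c,a=blob(g,x,y,12,0); h.append(ray("wrist",c,.109,KT)); print(c,a,h[-1])
c,a=blob(g,314,216,22,1); print("knob",c,a,ray("wrist",c,.142,KT))
h=np.array(h)[:,:2];u=h[2]-h[0];L=np.linalg.norm(u);u/=L;print(L,"az",np.arctan2(u[1],u[0]),"knob",h.mean(0)+.065*u,"pivot",h.mean(0)-.15*u)
k=np.r_[h.mean(0)+.065*u,.130];print(delta(k,tool(np.arctan2(u[1],u[0]),0),p0,R0))
E
```

```text
[0.62900415 0.0251082  0.17276724] [-1.30719357e+00  2.85318637e+00 -1.29145079e-03]
[320.82258065  62.39247312] 186 [ 0.56378623 -0.05362419  0.109     ]
[320.8        115.98823529] 170 [ 0.58696947 -0.0267795   0.109     ]
[314.66835443 166.14683544] 395 [ 0.61430035 -0.00216228  0.109     ]
knob [320.0980663  213.79696133] 724 [0.62812654 0.02039703 0.142     ]
0.07211105880372308 az 0.7946921108030215 knob [0.63388481 0.01886512] pivot [ 0.48327634 -0.13456919]
[ 0.0081 -0.0104 -0.0713 -0.0002  0.001  -0.0205]
```

step_arm(
  rows=[
    [0, -0.0045, -0.03, 0, 0, 0],
    [0, -0.0045, -0.062, 0, 0, 0],
    [0, -0.0045, -0.062, 0, 0, 0],
    [0, -0.0045, -0.062, 0, 0, 0],
    [0, -0.0045, -0.062, 0, 0, 0],
  ],
)

```text
clock: 3.0
tcp_pos: [0.6291, 0.0227, 0.1347]
orientation: [-1.308, 2.854, -0.001]
contact_force: [-0.2, -0.4, -0.1]
grip_width: 0.0513
gripper_force: 0.0
```

```bash
python3 - <<'E'
from geo import *
KT=cam("wrist"); p0,R0=now(); im=save("wrist","w4"); g=cv2.cvtColor(im,cv2.COLOR_RGB2GRAY)
print(p0,R0.as_rotvec())
for d,k in((114,(.5638,-.0536)),(150,(.587,-.0268)),(186,(.6105,.0004))):
    e=proj("wrist",[*k,.109],KT)
    if e[1]>20:
        c,a=blob(g,*e,12,0); print(e,c,a,ray("wrist",c,.109,KT))
E
```

```text
[0.62914872 0.02270267 0.13469687] [-1.30841378e+00  2.85446372e+00 -6.83283375e-04]
[323.53921987  57.49510522] [323.81850534  57.21708185] 281 [ 0.5635849  -0.05360666  0.109     ]
[323.27067905 121.54730133] [323.31950207 121.46887967] 241 [ 0.58694779 -0.02681567  0.109     ]
[323.08202989 179.65842601] [322.88068182 179.18181818] 176 [6.10394359e-01 8.03645461e-05 1.09000000e-01]
```

step_arm(
  rows=[
    [0, 0, -0.0067, 0, 0, 0],
    [0, 0, -0.0067, 0, 0, 0],
    [0, 0, -0.0067, 0, 0, 0],
  ],
)

```text
clock: 3.3
tcp_pos: [0.6286, 0.0228, 0.1296]
orientation: [-1.309, 2.855, -0.0]
contact_force: [0.1, -0.0, 0.8]
grip_width: 0.0514
gripper_force: 0.0
```

step_arm(
  rows=[
    [0, 0, 0, 0, 0, 0],
    [0, 0, 0, 0, 0, 0],
    [0, 0, 0, 0, 0, 0],
    [0, 0, 0, 0, 0, 0],
    [0, 0, 0, 0, 0, 0],
  ],
  jaw=1,
  squeeze=35,
)

```text
clock: 3.72
tcp_pos: [0.6285, 0.0227, 0.1294]
orientation: [1.309, -2.856, 0.0]
contact_force: [0.1, -0.4, -1.0]
grip_width: -0.0003
gripper_force: 0.0
```

step_arm(
  rows=[
    [0, 0, 0, 0, 0, 0],
    [0, 0, 0, 0, 0, 0],
    [0, 0, 0, 0, 0, 0],
  ],
)

```text
clock: 3.97
tcp_pos: [0.6285, 0.0227, 0.1294]
orientation: [-1.309, 2.856, -0.0]
contact_force: [0.2, 0.5, -0.0]
grip_width: -0.0001
gripper_force: 0.0
```

```bash
python3 - <<'E'
from geo import *
print(now()[0]); save("wrist","w5")
b=save("top","t5")
E
```

```text
[0.62854645 0.02268906 0.12937436]
```

View pics/w5.png

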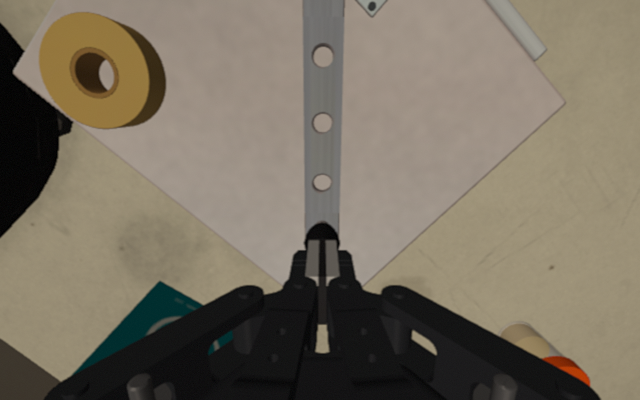

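The jaws are shut at (322,255) with the knob visible at about (322,232), so the grasp missed. I'll compare projections to see by how much.

```bash
python3 - <<'E'
from geo import *
KT=cam("wrist"); p0,R0=now(); T=lambda v:p0+R0.apply(v)
for n,v in (("tip",[0,0,.014]),("tip+x",[.011,0,.014]),("tcp",[0,0,0]),("tcp+x",[.011,0,0]),("tcp-.02",[.011,0,-.02])):print(n,proj("wrist",T(v),KT))
im=cv2.imread("pics/w5.png"); g=cv2.cvtColor(im,cv2.COLOR_BGR2GRAY)
H=[]
for x,y in((322,56),(322,122),(322,183)):
    c,a=blob(g,x,y,14,0); H.append(ray("wrist",c,.109,KT)[:2]); print(c,a,H[-1])
H=np.array(H);u=(H[2]-H[0])/.072;m=H.mean(0)
for z in(.112,.123,.147):
    print(z,[proj("wrist",np.r_[m+s*u,z],KT).round(0) for s in(.055,.065,.075,.079)])
print("knob",m+.065*u, np.linalg.norm(H[1]-H[0]),np.linalg.norm(H[2]-H[1]))
cv2.imwrite("pics/k5.png",cv2.resize(im[200:310,260:390],None,fx=5,fy=5,interpolation=cv2.INTER_CUBIC))
E
```

```text
tip [323.7351637  229.17067693]
tip+x [323.77836804 212.63391546]
tcp [323.90515525 238.40502239]
tcp+x [323.95464468 220.79347345]
tcp-.02 [324.25783764 234.82778067]
[322.94019934  56.71428571] 301 [ 0.56362503 -0.05362093]
[322.52610442 122.53815261] 249 [ 0.5868944  -0.02688383]
[322.0952381 181.8042328] 189 [6.10392729e-01 6.15493287e-05]
0.112 [array([322., 212.]), array([322., 227.]), array([322., 241.]), array([322., 246.])]
0.123 [array([322., 218.]), array([322., 233.]), array([322., 248.]), array([322., 254.])]
0.147 [array([322., 234.]), array([322., 252.]), array([322., 268.]), array([322., 275.])]
knob [0.62919156 0.02164894] 0.03544482660585488 0.035752276276491385
```

View pics/k5.png

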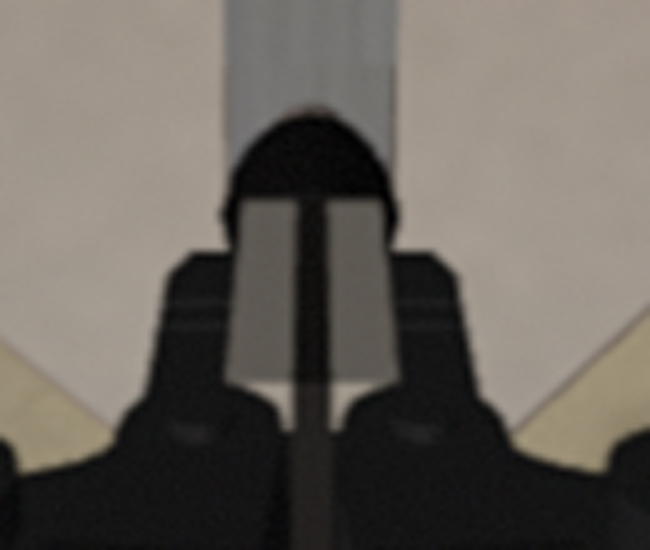

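The closed pads occlude the knob, and their tips show about 27 px lower than predicted. So they are hovering above the knob, roughly 30–40 mm higher than the tool frame suggests. I'll check `tips_ahead` and compare with a side view.

```bash
python3 - <<'E'
from geo import *
print(r.tips_ahead, [a for a in dir(r) if a[0]!='_'])
p0,R0=now(); a=save("scene","s5")
for n,p in(("tip",p0+R0.apply([0,0,.014])),("knobtop",[.6292,.0216,.147])):print(n,proj("scene",p),proj("top",p))
c=a[150:260,290:420]
cv2.imwrite("pics/s5c.png",cv2.resize(c[:,:,::-1],None,fx=5,fy=5,interpolation=cv2.INTER_CUBIC))
E
```

```text
0.014 ['Unreachable', 'get_obs', 'hand_in', 'tips_ahead']
tip [310.83144743 203.78288347] [318.20152613 193.66205475]
knobtop [310.59116192 195.79071472] [318.48063187 191.51637351]
```

View pics/s5c.png

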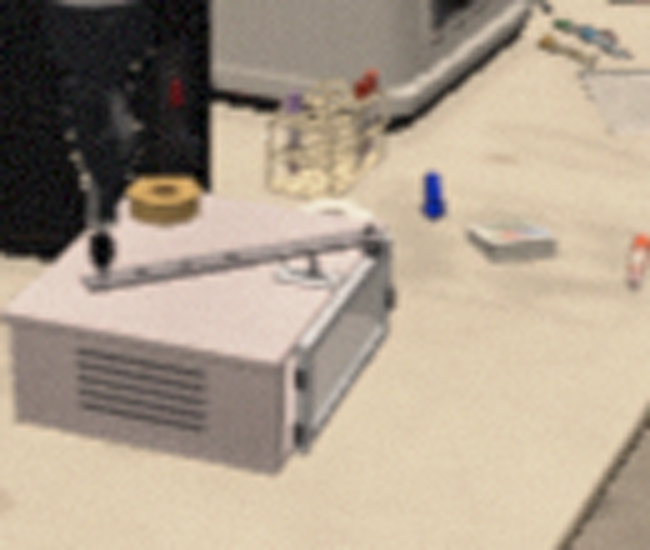

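The side view confirms it: the fingertips are directly above the knob's top (about z 0.148), not at 0.115 as the frame data says. So in practice the tips are about 33 mm farther back. I'll open and lower 32 mm in stages, watching the force.

step_arm(
  rows=[
    [0, 0, 0.01, 0, 0, 0],
    [0, 0, 0.01, 0, 0, 0],
    [0, 0, 0.01, 0, 0, 0],
    [0, 0, 0.01, 0, 0, 0],
    [0, 0, 0.01, 0, 0, 0],
  ],
  jaw=0.4,
)

```text
clock: 4.53
tcp_pos: [0.6285, 0.0228, 0.1353]
orientation: [1.309, -2.856, -0.0]
contact_force: [-1.2, 0.2, -0.6]
grip_width: 0.051
gripper_force: 0.0
```

step_arm(
  rows=[
    [0, 0, -0.015, 0, 0, 0],
    [0, 0, -0.03, 0, 0, 0],
    [0, 0, -0.042, 0, 0, 0],
    [0, 0, -0.052, 0, 0, 0],
    [0, 0, -0.052, 0, 0, 0],
  ],
)

```text
clock: 4.95
tcp_pos: [0.6271, 0.0226, 0.1019]
orientation: [1.308, -2.853, -0.001]
contact_force: [-0.6, 0.7, -1.0]
grip_width: 0.0512
gripper_force: 0.0
```

step_arm(
  rows=[
    [0, 0, -0.004, 0, 0, 0],
    [0, 0, -0.008, 0, 0, 0],
    [0, 0, -0.011, 0, 0, 0],
    [0, 0, -0.011, 0, 0, 0],
  ],
)

```text
clock: 5.28
tcp_pos: [0.6284, 0.0227, 0.0973]
orientation: [1.309, -2.856, -0.0]
contact_force: [0.5, 0.2, 0.6]
grip_width: 0.0512
gripper_force: 0.0
```

```bash
python3 - <<'E'
from geo import *
o=r.get_obs(); print(o["tcp_pos"],o["contact_force"]); im=save("wrist","w6")
cv2.imwrite("pics/w6c.png",im[180:330,200:450,::-1])
E
```

```text
[0.62843579 0.0227258  0.09732265] [0.49071423 0.24120763 0.63706761]
```

View pics/w6c.png

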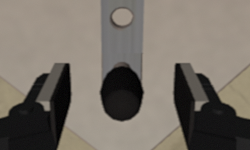

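The pads now straddle the knob (knob at about (322,275), pads at rows 245–290), so I'll close. That was my tenth and last picture, and from here I'll work from numbers only.

step_arm(
  rows=[
    [0, 0, 0, 0, 0, 0],
    [0, 0, 0, 0, 0, 0],
    [0, 0, 0, 0, 0, 0],
    [0, 0, 0, 0, 0, 0],
    [0, 0, 0, 0, 0, 0],
  ],
  jaw=1,
  squeeze=35,
)

```text
clock: 5.75
tcp_pos: [0.6287, 0.0228, 0.0977]
orientation: [-1.309, 2.855, -0.0]
contact_force: [0.3, -0.1, 0.4]
grip_width: 0.0181
gripper_force: 34.1
```

step_arm(
  rows=[
    [0, 0, 0, 0, 0, 0],
    [0, 0, 0, 0, 0, 0],
  ],
)

```text
clock: 5.92
tcp_pos: [0.6287, 0.0228, 0.0976]
orientation: [-1.309, 2.855, -0.0]
contact_force: [1.1, 1.7, 0.6]
grip_width: 0.0188
gripper_force: 34.1
```

The knob is held at 18.8 mm. Now I'll plan the lift and the opening arc.

```bash
cat >> geo.py <<'E'
OFF=np.array([.0012,-.0029]); D=.0374
if G: 
    G["H"]=G["H"]+OFF; G["peg"]=G["peg"]+OFF
def tcp(th,az,pitch):
    Rt=tool(az,pitch); return pose(th,az,pitch)+Rt.apply([0,0,D]),Rt
def final(d=.150,peg=None):
    peg=G["peg"] if peg is None else peg
    th=brentq(lambda t:np.linalg.norm(peg-pivot(t))-d,.1,1.5); v=peg-pivot(th); return th,np.arctan2(v[1],v[0])
E
python3 - <<'E'
from geo import *
thf,azf=final();print("final",thf,azf,G["peg"],pivot(thf))
p0,R0=now(); m=tcp(0,.857,0);print("model vs meas",m[0]-p0,(m[1]*R0.inv()).as_rotvec(),"D check")
az0=.857
way=[(0,az0,0)]+[(0,az0,p) for p in(.05,.1,.15,.2,.25)]
N=25
for i in range(1,N+1):
    s=i/N; way.append((thf*s,az0+(azf-az0)*s,.25))
for k in range(0,len(way)-1,5):
    a=tcp(*way[k]); print("call",k//5)
    for w in way[k+1:k+6]:
        b=tcp(*w); print(" ",delta(b[0],b[1],*a).tolist(), "r_at_peg %.3f"%np.linalg.norm(G["peg"]-pivot(w[0])))
E
```

```text
final 0.8621824974302564 0.18071875690682693 [ 0.50182136 -0.06882259] [ 0.35426415 -0.09578309]
model vs meas [ 1.29461971e-03 -5.61552487e-04 -3.17129786e-05] [-6.18443850e-05  3.00852696e-04 -2.92008077e-03] D check
call 0
  [0.0002, 0.0002, 0.0179, 0.012, -0.0104, 0.0] r_at_peg 0.073
  [-0.0003, -0.0003, 0.0358, 0.0241, -0.0208, 0.0] r_at_peg 0.073
  [-0.0013, -0.0015, 0.0537, 0.0361, -0.0313, -0.0] r_at_peg 0.073
  [-0.0029, -0.0033, 0.0715, 0.0481, -0.0417, 0.0] r_at_peg 0.073
  [-0.005, -0.0058, 0.0891, 0.0602, -0.0521, 0.0] r_at_peg 0.073
call 1
  [-0.0026, -0.0072, 0.0, 0.0, 0.0, -0.0086] r_at_peg 0.074
  [-0.0055, -0.0143, 0.0, 0.0, 0.0, -0.0172] r_at_peg 0.076
  [-0.0085, -0.0213, 0.0, 0.0, -0.0, -0.0258] r_at_peg 0.079
  [-0.0117, -0.0281, 0.0, 0.0, -0.0, -0.0344] r_at_peg 0.081
  [-0.0151, -0.0347, 0.0, 0.0, 0.0, -0.0431] r_at_peg 0.083
call 2
  [-0.0036, -0.0065, 0.0, 0.0, -0.0, -0.0086] r_at_peg 0.086
  [-0.0073, -0.0127, 0.0, 0.0, -0.0, -0.0172] r_at_peg 0.089
  [-0.0112, -0.0188, 0.0, 0.0, 0.0, -0.0258] r_at_peg 0.092
  [-0.0153, -0.0248, 0.0, 0.0, -0.0, -0.0344] r_a
[... 304 characters left out ...]
344] r_at_peg 0.111
  [-0.0228, -0.0259, 0.0, -0.0, -0.0, -0.0431] r_at_peg 0.115
call 4
  [-0.0049, -0.0046, 0.0, -0.0, -0.0, -0.0086] r_at_peg 0.118
  [-0.0099, -0.009, 0.0, 0.0, 0.0, -0.0172] r_at_peg 0.122
  [-0.0149, -0.0132, 0.0, -0.0, 0.0, -0.0258] r_at_peg 0.125
  [-0.0201, -0.0172, 0.0, 0.0, 0.0, -0.0344] r_at_peg 0.129
  [-0.0253, -0.0209, 0.0, 0.0, -0.0, -0.0431] r_at_peg 0.132
call 5
  [-0.0053, -0.0036, 0.0, -0.0, 0.0, -0.0086] r_at_peg 0.136
  [-0.0106, -0.007, 0.0, 0.0, 0.0, -0.0172] r_at_peg 0.139
  [-0.016, -0.0101, 0.0, -0.0, 0.0, -0.0258] r_at_peg 0.143
  [-0.0214, -0.0131, 0.0, -0.0, 0.0, -0.0344] r_at_peg 0.146
  [-0.0268, -0.0159, 0.0, -0.0, 0.0, -0.0431] r_at_peg 0.150
```

step_arm(
  rows=[
    [0, 0, 0.018, 0.012, -0.0105, 0],
    [0, 0, 0.036, 0.024, -0.021, 0],
    [-0.0015, -0.0015, 0.054, 0.036, -0.0315, 0],
    [-0.003, -0.0035, 0.0715, 0.048, -0.042, 0],
    [-0.005, -0.006, 0.089, 0.06, -0.052, 0],
  ],
)

```text
clock: 6.33
tcp_pos: [0.6254, 0.0192, 0.1515]
orientation: [-1.213, 2.644, 0.152]
contact_force: [0.1, 0.4, -1.3]
grip_width: 0.0187
gripper_force: 34.3
```

step_arm(
  rows=[
    [-0.0025, -0.007, 0, 0, 0, -0.0085],
    [-0.0055, -0.0145, 0, 0, 0, -0.017],
    [-0.0085, -0.0215, 0, 0, 0, -0.026],
    [-0.0115, -0.028, 0, 0, 0, -0.0345],
    [-0.015, -0.0345, 0, 0, 0, -0.043],
  ],
)

```text
clock: 6.75
tcp_pos: [0.6166, -0.001, 0.1505]
orientation: [-1.028, 2.718, 0.128]
contact_force: [2.4, 2.4, 1.8]
grip_width: 0.0185
gripper_force: 34.3
```

```bash
python3 - <<'E'
from geo import *
thf,azf=final(); p0,R0=now(); o=r.get_obs()
m=tcp(thf*.2,.857+(azf-.857)*.2,.25);print(m[0]-p0,(m[1]*R0.inv()).as_rotvec(),o["contact_force"],o["moment"])
E
```

```text
[ 0.00125994 -0.00100262  0.00059407] [ 0.00135824 -0.00053414 -0.00156138] [2.37595555 2.37559183 1.75782109] [ 0.13584043 -0.26631248  0.01151278]
```

step_arm(
  rows=[
    [-0.0035, -0.0065, 0, 0, 0, -0.0085],
    [-0.0075, -0.0125, 0, 0, 0, -0.017],
    [-0.011, -0.019, 0, 0, 0, -0.026],
    [-0.0155, -0.025, 0, 0, 0, -0.0345],
    [-0.0195, -0.0305, 0, 0, 0, -0.043],
  ],
)

```text
clock: 7.17
tcp_pos: [0.6047, -0.0202, 0.151]
orientation: [-0.839, 2.777, 0.104]
contact_force: [3.4, 2.8, 0.7]
grip_width: 0.0186
gripper_force: 34.3
```

step_arm(
  rows=[
    [-0.0045, -0.0055, 0, 0, 0, -0.0085],
    [-0.009, -0.011, 0, 0, 0, -0.017],
    [-0.0135, -0.016, 0, 0, 0, -0.026],
    [-0.018, -0.021, 0, 0, 0, -0.0345],
    [-0.023, -0.026, 0, 0, 0, -0.043],
  ],
)

```text
clock: 7.58
tcp_pos: [0.5912, -0.0359, 0.1512]
orientation: [-0.649, 2.823, 0.08]
contact_force: [4.3, 1.1, 0.8]
grip_width: 0.0184
gripper_force: 34.3
```

step_arm(
  rows=[
    [-0.005, -0.0045, 0, 0, 0, -0.0085],
    [-0.01, -0.009, 0, 0, 0, -0.017],
    [-0.015, -0.013, 0, 0, 0, -0.026],
    [-0.02, -0.017, 0, 0, 0, -0.0345],
    [-0.0255, -0.021, 0, 0, 0, -0.043],
  ],
)

```text
clock: 8.0
tcp_pos: [0.5763, -0.0486, 0.1515]
orientation: [-0.456, 2.857, 0.055]
contact_force: [4.3, 0.9, 1.0]
grip_width: 0.0182
gripper_force: 34.3
```

step_arm(
  rows=[
    [-0.0055, -0.0035, 0, 0, 0, -0.0085],
    [-0.0105, -0.007, 0, 0, 0, -0.017],
    [-0.016, -0.01, 0, 0, 0, -0.026],
    [-0.0215, -0.013, 0, 0, 0, -0.0345],
    [-0.027, -0.016, 0, 0, 0, -0.043],
  ],
)

```text
clock: 8.42
tcp_pos: [0.5604, -0.0583, 0.1518]
orientation: [-0.262, 2.878, 0.031]
contact_force: [5.5, 1.1, 1.3]
grip_width: 0.0183
gripper_force: 34.3
```

step_arm(
  rows=[
    [0, 0, 0, 0, 0, 0],
    [0, 0, 0, 0, 0, 0],
    [0, 0, 0, 0, 0, 0],
  ],
)

```text
clock: 8.67
tcp_pos: [0.5599, -0.0578, 0.1512]
orientation: [-0.266, 2.88, 0.032]
contact_force: [3.4, 0.9, -0.2]
grip_width: 0.0181
gripper_force: 34.3
```

```bash
python3 - <<'E'
from geo import *
thf,azf=final(); KT=cam("wrist"); p0,R0=now(); o=r.get_obs(); im=save("wrist","w7")
m=tcp(thf,azf,.25);print(p0,m[0]-p0,(m[1]*R0.inv()).as_rotvec(),o["contact_force"],o["moment"])
# actual bar azimuth from tool, pivot; predicted holes in image
x=-R0.as_matrix()[:,0]; print("az,pitch",np.arctan2(x[1],x[0]),np.arcsin(x[2]))
k=p0-R0.apply([0,0,D]); n=-R0.as_matrix()[:,2]; base=k-.029*n
g=cv2.cvtColor(im,cv2.COLOR_RGB2GRAY)
for d in(114,150,186):
    q=base-x*(.215-d/1000)+n*.003; print(d,q.round(4),proj("wrist",q,KT).round(1))
print("peg",proj("wrist",[*G["peg"],.119],KT), "pivot",proj("wrist",[*pivot(thf),.112],KT))
E
```

```text
[ 0.55988432 -0.05782931  0.15118684] [ 0.00134787 -0.0001382  -0.00013385] [ 0.00098572  0.00033078 -0.00364233] [ 3.37746428  0.87803936 -0.23583579] [ 0.12922266 -0.54931162 -0.00378892]
az,pitch 0.18462401979971063 0.25014621495321937
114 [ 0.4609 -0.0763  0.1372] [325.7  42.2]
150 [ 0.4952 -0.0699  0.1461] [325.4 123.6]
186 [ 0.5295 -0.0635  0.1551] [325.2 194.5]
peg [324.57213482 120.29871661] pivot [ 328.24692166 -316.58537272]
```

```bash
python3 - <<'E'
from geo import *
im=cv2.imread("pics/w7.png"); g=cv2.cvtColor(im,cv2.COLOR_BGR2GRAY)
for x,y in((326,42),(325,124),(325,194)):
    c,a=blob(g,x,y,20,0);print(c,a)
print(g[20:215:6,326]); print("row 85",g[85,285:365:3]); print("row 124",g[124,285:365:2]); print(g[100:150:2,325])
E
```

```text
[324.23037975  45.94936709] 395
[325.59406608 123.23870533] 1483
[322.62301587 195.36111111] 252
[121 121  94 159 158 159 120 122 121 121 122 121 122 121 120 121 121 126
  59  60 110 120 120 121 121 121 121 122 153 162 161  76 123]
row 85 [170 169 169 169 171 152 118 119 125 126 125 123 125 122 120 121 122 120
 122 124 124 159 171 175 174 174 172]
row 124 [171 170 170 169 170 169 169 169 134 119 121 123 122  83 141 164 168 174
 126  76 112 114 137 165 161 121 122 125 125 126 130 168 170 170 170 169
 170 170 170 171]
[120 122 121 121 122 122 120 108 123 126 127 126 112  60  62  61  61  61
  59  81 107 121 121 121 120]
```

```bash
python3 - <<'E'
import cv2
g=cv2.cvtColor(cv2.imread("pics/w7.png"),cv2.COLOR_BGR2GRAY)
for y in range(108,145): print(y,''.join('#' if v<90 else '+' if v<116 else 'o' if v<133 else '.' for v in g[y,300:348]))
E
```

```text
108 ..ooooooooooooooooooooooooooooooooooooooooooooo.
109 ..ooooooooooooooooooooooooooooooooooooooooooooo.
110 ..ooooooooooooooooooooooooooooooooooooooooooooo.
111 ..ooooooooooooooooooooooooooooooooooooooooooooo.
112 ..ooooooooooooooooooooooooooooooooooooooooooooo.
113 .oooooooooooooooooooooo+++ooooooooooooooooooooo.
114 ..oooooooooooooooo+++++++++++oooooooooooooooooo.
115 ..oooooooooooooo++++++++++++++ooooooooooooooooo.
116 ..ooooooooooooo++###+++ooooooooooooooooooooooo..
117 ..oooooooooooo+++###++oooooooooooooooooooooooo..
118 ..ooooooooooo+++o+##++oooooooooooooooooooooooo..
119 ..oooooooooo+++...+##+oooooooooo+ooooooooooooo..
120 ..ooooooooo+++o...o+#+ooooooooo+++oooooooooooo..
121 ..ooooooooo++o.....o++ooooooooo++ooooooooooooo..
122 ..oooooooo++#o......oooooooooooo..oooooooooooo..
123 ..oooooooo+#+........o++oooooo.....ooooooooooo..
124 ..oooooooo+#+........o##++o++......ooooooooooo..
125 ..oooooooo+#+........o#######......ooooooooooo..
126 ..oooooooo+#+........+#######......ooooooooooo..
127 ..oooooooo+#+........+######+......ooooooooooo..
128 ..oooooooo+#+........+######+......o
[... 160 characters left out ...]
oooooooo...
132 ..ooooooooo+##+......+######o....++oooooooooo...
133 ..ooooooooo++##o.....#######o...o++oooooooooo...
134 ..oooooooooo+###.....#######...+++ooooooooooo...
135 ..ooooooooooo+##+o..o#######oo++++ooooooooooo...
136 ..ooooooooooo++###+++########++++oooooooooooo...
137 ..oooooooooooo++#############+++ooooooooooooo...
138 ..ooooooooooooo++##########++++oooooooooooooo...
139 ..ooooooooooooooo+++++++++++++ooooooooooooooo...
140 ..ooooooooooooooooo+++++++++ooooooooooooooooo...
141 ..ooooooooooooooooooooooooooooooooooooooooooo...
142 ..ooooooooooooooooooooooooooooooooooooooooooo...
143 ..ooooooooooooooooooooooooooooooooooooooooooo...
144 ..ooooooooooooooooooooooooooooooooooooooooooo...
```

```bash
python3 - <<'E'
from geo import *
KT=cam("wrist"); p0,R0=now(); print(p0)
h=ray("wrist",(322.7,126.5),.1461,KT); pg=ray("wrist",(326.1,119.6),.119,KT)
x=-R0.as_matrix()[:,0]; az=np.arctan2(x[1],x[0]);p=.25
hn=ray("wrist",(324.2,45.95),.1372,KT);hf=ray("wrist",(322.6,195.4),.1551,KT);v=(hf-hn)[:2];print("az img",np.arctan2(v[1],v[0]),az,np.linalg.norm(v)/np.cos(p))
az=np.arctan2(v[1],v[0]); u=np.array([np.cos(az),np.sin(az)]); w=np.array([-u[1],u[0]])
fl=h[:2]+u*(.15*(1-np.cos(p))+.003*np.sin(p))
e=pg[:2]-fl; print("hole",h,"flat",fl,"peg",pg,"G",G["peg"]); print("peg-hole along u %.4f, across %.4f"%(e@u,e@w))
E
```

```text
[ 0.5598899  -0.05776504  0.15112134]
az img 0.1749413319679465 0.1846659831202966 0.07092542996974048
hole [ 0.49686921 -0.07087012  0.1461    ] flat [ 0.50219206 -0.06992932] peg [ 0.50124597 -0.0679806   0.119     ] G [ 0.50182136 -0.06882259]
peg-hole along u -0.0006, across 0.0021
```

```bash
python3 - <<'E'
from geo import *
thf,azf=final(); a=tcp(thf,azf,.25); s=np.array([-.0011,.0029,0])
for i,p in enumerate((.215,.18,.145,.115,.115)):
    b=tcp(thf,azf,p); print(delta(b[0]+s*min(1,(i+1)/4),b[1],*a))
E
```

```text
[ 0.0019  0.0016 -0.0123 -0.002   0.011   0.    ]
[ 0.0034  0.0032 -0.0247 -0.004   0.0219 -0.    ]
[ 0.0045  0.0047 -0.0372 -0.006   0.0329  0.    ]
[ 0.005   0.0061 -0.0479 -0.0077  0.0423 -0.    ]
[ 0.005   0.0061 -0.0479 -0.0077  0.0423 -0.    ]
```

step_arm(
  rows=[
    [0.002, 0.0015, -0.0125, -0.002, 0.011, 0],
    [0.0035, 0.003, -0.0245, -0.004, 0.022, 0],
    [0.0045, 0.0045, -0.037, -0.006, 0.033, 0],
    [0.005, 0.006, -0.048, -0.0075, 0.0425, 0],
    [0.005, 0.006, -0.048, -0.0075, 0.0425, 0],
  ],
)

```text
clock: 9.13
tcp_pos: [0.5631, -0.0535, 0.1209]
orientation: [-0.281, 3.018, 0.016]
contact_force: [4.2, 0.2, -0.6]
grip_width: 0.0185
gripper_force: 34.3
```

step_arm(
  rows=[
    [0, 0, 0, 0, 0, 0],
    [0, 0, 0, 0, 0, 0],
    [0, 0, 0, 0, 0, 0],
  ],
)

```text
clock: 9.38
tcp_pos: [0.5624, -0.0544, 0.1224]
orientation: [-0.278, 3.015, 0.017]
contact_force: [3.4, 0.6, -0.1]
grip_width: 0.0186
gripper_force: 34.3
```

```bash
python3 - <<'E'
from geo import *
KT=cam("wrist"); p0,R0=now(); o=r.get_obs(); im=save("wrist","w8"); g=cv2.cvtColor(im,cv2.COLOR_RGB2GRAY)
x=-R0.as_matrix()[:,0]; n=-R0.as_matrix()[:,2]; base=p0-R0.apply([0,0,D])-.029*n
print(p0,"az,p",np.arctan2(x[1],x[0]),np.arcsin(x[2]),o["contact_force"])
for d in(114,150,186):
    q=base-x*(.215-d/1000)+n*.003; print(d,q.round(4),proj("wrist",q,KT).round(1))
c=proj("wrist",base-x*.065+n*.003,KT).round().astype(int)
for y in range(c[1]-16,c[1]+20): print(y,''.join('#' if v<90 else '+' if v<116 else 'o' if v<133 else '.' for v in g[y,300:348]))
E
```

```text
[ 0.5623995  -0.05435883  0.1223991 ] az,p 0.18372768054816002 0.11453841198777477 [ 3.36062134  0.55792185 -0.08808196]
114 [ 0.4625 -0.0729  0.1222] [325.7  42.2]
150 [ 0.4976 -0.0664  0.1263] [325.4 123.6]
186 [ 0.5328 -0.0599  0.1304] [325.2 194.5]
108 o++++++ooooooooooo+oooo+++++++o+++++++oooooooo..
109 o+++++++ooooooooooooooo++++++++o++++++oooooooo..
110 o++++++ooooooooo+++oooo+++++++o+++++++oooooooo..
111 o++++++oooooooooo++ooooo++++++oo++++++oooooooo..
112 o++++++ooooooooooo+ooo++++++++oo+++++ooooooooo..
113 o+++++++ooooooooo+++++++++++++++++++++oooooooo..
114 o+++++++ooooooo++++++++++++++++o++++++ooooooo...
115 o++++++ooooooo+++#########++++++++++++ooooo+o...
116 o++++++oooooo++#############++++++++++ooooooo...
117 o+++++++oooo++###############+++++++++ooooooo...
118 o+++++++ooo++#################+++++++oooooooo...
119 o+++++++oo++###################++++++oooooooo...
120 o+++++++oo++####################+++++oooooooo...
121 o++++++ooo+######################+++++ooooooo...
122 o++++++oo++####+++++++++#########++++oooooooo...
123 o++++++oo+#####++++ooooo+########++++oooooooo...
[... 360 characters left out ...]
oooooooo...
131 o+++++++o++#####++oooooo++###+o.o++++oooooooo...
132 o++++++oo++#######++ooo++###+...o++++oooooooo...
133 .+++++++oo++#######++++####+...o+++++oooooooo...
134 .++++++oooo+#############+o...++++++ooooooooo...
135 .++++++oooo++###########+...o++++++++oooooooo...
136 .++++++ooooo++##########+oo++++++++++oooooooo...
137 .++++++oooooo++###########++++++++++ooooooooo...
138 .++++++ooooooo+++#########+++++++++++oooooooo...
139 .++++++ooooooooo++++++++++++++oo+++++oooooooo...
140 .++++++oooooooooo++++++++++++ooo++++ooooooooo...
141 .++++++oooooooooo+oooo+++++++oo+++++ooooooooo...
142 .++++++oooooooooo+oooooo+++++ooo+++++oooooooo...
143 .o+++++oooooooooo+oooooo++++++oo++++ooooooooo...
```

```bash
cat >> geo.py <<'E'
def relerr(hpx,ppx,zh,p,az=.19):
    KT=cam("wrist"); h=ray("wrist",hpx,zh,KT); pg=ray("wrist",ppx,.119,KT)
    u=np.array([np.cos(az),np.sin(az)]); w=np.array([-u[1],u[0]])
    e=pg[:2]-h[:2]-u*(.15*(1-np.cos(p))+.003*np.sin(p)); print("along %.4f across %.4f"%(e@u,e@w),pg); return e
E
python3 - <<'E'
from geo import *
relerr((322,126.5),(320.3,128),.1263,.1145); relerr((322,126.5),(320.3,128),.1243,.1145)
E
```

```text
along 0.0008 across -0.0009 [ 0.50152284 -0.06821672  0.119     ]
along 0.0004 across -0.0009 [ 0.50152284 -0.06821672  0.119     ]
```

```bash
python3 - <<'E'
from geo import *
thf,azf=final(); a=tcp(thf,azf,.1145); s=np.array([.0007,-.0012,0])
for i,p in enumerate((.1,.085,.07,.05,.03,.01,-.005)):
    b=tcp(thf,azf,p); print(p,delta(b[0]+s*min(1,(i+1)/2),b[1],*a))
E
```

```text
0.1 [ 0.0009 -0.0009 -0.0052 -0.0008  0.0045  0.    ]
0.085 [ 0.0018 -0.0019 -0.0106 -0.0017  0.0092 -0.    ]
0.07 [ 0.002  -0.0018 -0.0159 -0.0025  0.0139 -0.    ]
0.05 [ 0.0021 -0.0018 -0.0231 -0.0037  0.0202 -0.    ]
0.03 [ 0.0022 -0.0018 -0.0303 -0.0048  0.0265  0.    ]
0.01 [ 0.002  -0.0018 -0.0374 -0.006   0.0327 -0.    ]
-0.005 [ 0.0018 -0.0019 -0.0428 -0.0068  0.0374 -0.    ]
```

step_arm(
  rows=[
    [0.001, -0.001, -0.005, -0.001, 0.0045, 0],
    [0.002, -0.002, -0.0105, -0.0015, 0.009, 0],
    [0.002, -0.002, -0.016, -0.0025, 0.014, 0],
    [0.002, -0.002, -0.016, -0.0025, 0.014, 0],
    [0.002, -0.002, -0.016, -0.0025, 0.014, 0],
  ],
)

```text
clock: 9.85
tcp_pos: [0.5639, -0.0552, 0.1121]
orientation: [-0.283, 3.06, 0.011]
contact_force: [4.6, -0.0, -0.1]
grip_width: 0.0184
gripper_force: 34.3
```

step_arm(
  rows=[
    [0, 0, -0.0025, -0.0005, 0.002, 0],
    [0, 0, -0.005, -0.001, 0.004, 0],
    [0, 0, -0.007, -0.001, 0.006, 0],
    [0, 0, -0.007, -0.001, 0.006, 0],
    [0, 0, -0.007, -0.001, 0.006, 0],
  ],
)

```text
clock: 10.27
tcp_pos: [0.5638, -0.0553, 0.1083]
orientation: [-0.284, 3.079, 0.009]
contact_force: [3.2, 1.2, 0.2]
grip_width: 0.0184
gripper_force: 34.3
```

```bash
python3 - <<'E'
from geo import *
o=r.get_obs(); KT=cam("wrist"); p0,R0=now(); im=save("wrist","w9"); g=cv2.cvtColor(im,cv2.COLOR_RGB2GRAY)
x=-R0.as_matrix()[:,0]; print(p0,"p",np.arcsin(x[2]),o["contact_force"],o["moment"])
for y in range(108,146,2): print(y,''.join('#' if v<90 else '+' if v<116 else 'o' if v<133 else '.' for v in g[y,300:348]))
E
```

```text
[ 0.56375975 -0.05528     0.10826066] p 0.04992701930333296 [3.16006179 1.18613189 0.22367234] [ 0.13597747 -0.7929005   0.0111367 ]
108 o++++++++++++o+++++++++++++++++++++++++++++++o..
110 o++++++++++++++++++++++++++++++++++++++++++++o..
112 o+++++++++oo+++++++++++++++++++++++++++++++++o..
114 o++++++++++++++++++#####+++++++++++++++++++++o..
116 o++++++++++oo++##############++++++++++++++++o..
118 .++++++++++++##################+++++++++o++++o.o
120 .+++++++++++#####################+++++++o+++oo.o
122 .++++++++++########++++++++#######++++++++o+oooo
124 .+++++++++#######++++++++oo++#####++++++o+++oooo
126 .+++++++++#######+++++++++++++####++++++oo++oooo
128 .+++++++++#######++o+++++++oo+####++++++ooo+oooo
130 .+++++++++#######++oo+++++oo+####++++++++o++ooo.
132 .o+++++++++########+++oooo++#####++++++++oo+ooo.
134 .o+++++++o++###########+#######++++++++ooo++ooo.
136 .o++++++++oo++###############++++++++++ooooo++o.
138 .o+++++++oooo++++#########++++++++++++++ooo+++o.
140 .o++++++++ooo+++++++++++++++++++++++++o+o++o++..
142 .o++++++++++o++++++++oo+++++++++++++++oooooo++..
144 .o+++++++++++++++++++oo++++++++++++++++oooo++o..
```

The peg tip sits inside the hole: tip centre (323,128), hole centre (322,126.5), with almost no vertical force. I'll keep lowering gently.

step_arm(
  rows=[
    [0, 0, -0.003, -0.0005, 0.0025, 0],
    [0, 0, -0.006, -0.001, 0.005, 0],
    [0, 0, -0.009, -0.0015, 0.008, 0],
    [0, 0, -0.009, -0.0015, 0.008, 0],
    [0, 0, -0.009, -0.0015, 0.008, 0],
  ],
)

```text
clock: 10.73
tcp_pos: [0.5638, -0.0552, 0.1027]
orientation: [-0.287, 3.105, 0.005]
contact_force: [5.0, 1.1, 0.2]
grip_width: 0.018
gripper_force: 34.3
```

step_arm(
  rows=[
    [0, 0, -0.003, -0.0005, 0.0025, 0],
    [0, 0, -0.006, -0.001, 0.005, 0],
    [0, 0, -0.008, -0.0012, 0.007, 0],
    [0, 0, -0.008, -0.0012, 0.007, 0],
    [0, 0, -0.008, -0.0012, 0.007, 0],
  ],
)

```text
clock: 11.15
tcp_pos: [0.5639, -0.0553, 0.0981]
orientation: [-0.289, 3.126, 0.003]
contact_force: [3.0, 0.1, 0.8]
grip_width: 0.0184
gripper_force: 34.4
```

```bash
python3 - <<'E'
from geo import *
o=r.get_obs(); p0,R0=now(); x=-R0.as_matrix()[:,0]; print(p0,"p",np.arcsin(x[2]),o["contact_force"],o["moment"])
E
```

```text
[ 0.56386084 -0.05529437  0.09808338] p 0.0020969616705106557 [3.03660711 0.144908   0.8443208 ] [ 0.09978447 -0.83291875  0.02402145]
```

step_arm(
  rows=[
    [0, 0, 0, 0, 0, 0],
    [0, 0, 0, 0, 0, 0],
    [0, 0, 0, 0, 0, 0],
    [0, 0, 0, 0, 0, 0],
    [0, 0, 0, 0, 0, 0],
  ],
  jaw=0.4,
)

```text
clock: 11.57
tcp_pos: [0.5631, -0.0554, 0.0979]
orientation: [-0.288, 3.127, 0.003]
contact_force: [-0.0, 0.1, -0.6]
grip_width: 0.0514
gripper_force: 0.0
```

step_arm(
  rows=[
    [0, 0, 0, 0, 0, 0],
    [0, 0, 0.02, 0, 0, 0],
    [0, 0, 0.05, 0, 0, 0],
    [0, 0, 0.09, 0, 0, 0],
    [0, 0, 0.12, 0, 0, 0],
  ],
)

```text
clock: 11.98
tcp_pos: [0.5641, -0.0555, 0.1724]
orientation: [-0.288, 3.125, 0.002]
contact_force: [0.1, -1.2, 0.8]
grip_width: 0.0512
gripper_force: 0.0
```

step_arm(
  rows=[
    [0, 0, 0.05, 0, 0, 0],
    [0, 0, 0.1, 0, 0, 0],
    [0, 0, 0.15, 0, 0, 0],
    [0, 0, 0.15, 0, 0, 0],
    [0, 0, 0.15, 0, 0, 0],
  ],
)

```text
clock: 12.4
tcp_pos: [0.5649, -0.0555, 0.263]
orientation: [-0.288, 3.121, 0.003]
contact_force: [-0.4, 0.6, -0.1]
grip_width: 0.0513
gripper_force: 0.0
```

step_arm(
  rows=[
    [0, 0, 0, 0, 0, 0],
    [0, 0, 0, 0, 0, 0],
    [0, 0, 0, 0, 0, 0],
  ],
)

```text
clock: 12.65
tcp_pos: [0.5629, -0.0552, 0.259]
orientation: [0.289, -3.128, -0.003]
contact_force: [0.2, -0.4, -0.7]
grip_width: 0.0511
gripper_force: 0.0
```

```bash
python3 - <<'E'
from geo import *
KT=cam("wrist"); p0,R0=now(); im=save("wrist","w10"); g=cv2.cvtColor(im,cv2.COLOR_RGB2GRAY)
thf,azf=final(); pv=pivot(thf); u=np.array([np.cos(azf),np.sin(azf)])
print(p0, r.get_obs()["contact_force"])
H=[]
for d in(.114,.186):
    e=proj("wrist",[*(pv+u*d),.109],KT); c,a=blob(g,*e,9,0); q=ray("wrist",c,.109,KT); H.append(q); print(d,e,c,a,q.round(4))
print("spacing",np.linalg.norm(H[1]-H[0]),"az",np.arctan2(*(H[1]-H[0])[1::-1]),azf)
c=proj("wrist",[*G["peg"],.116],KT).round().astype(int);print("peg",c)
for y in range(c[1]-14,c[1]+15): print(y,''.join('#' if v<75 else '+' if v<110 else 'o' if v<133 else '.' for v in g[y,c[0]-20:c[0]+20]))
e=proj("wrist",[*(pv+u*.215),.14],KT); c,a=blob(g,*e,20,1); print("knob",e,c,a)
E
```

```text
[ 0.56291125 -0.05520305  0.25903054] [0.59015943 0.48432171 0.31094808]
0.114 [321.00037424  77.37910526] [321.35789474  79.17894737] 95 [ 0.4679 -0.0747  0.109 ]
0.186 [320.75924468 152.87793485] [322.2972973  153.90540541] 74 [ 0.538  -0.0606  0.109 ]
spacing 0.07144983148655659 az 0.19789546232389174 0.18071875690682693
peg [321 117]
103 ..........oooooooooooooooooooooo........
104 ..........oooooooooooooooooooooo........
105 ..........oooooooooooooooooooooo........
106 ..........oooooooooooooooooooooo........
107 ..........oooooooooooooooooooooo........
108 ..........oooooooooooooooooooooo........
109 ..........oooooooooooooooooooooo........
110 ..........oooooooooooooooooooooo........
111 ..........ooooooooooo+oooooooooo........
112 ..........ooooooo+++++++oooooooo........
113 ..........oooooo+++++++++ooooooo........
114 ..........ooooo+++++ooo+++oooooo........
115 ..........ooooo+#++ooooo+++ooooo........
116 ..........oooo++#+oooooo+++ooooo........
117 ..........oooo++#++ooooo+#+ooooo........
118 ..........oooo+###+ooooo+#+oooo.........
119 ..........oooo+####++o++##+oooo.........
120 ..........oooo++#########++ooooo........
121 ..........ooooo++++######++oooo.........
122 ..........oooooo+++#####++oooooo........
123 ..........ooooooo++####+ooooooo.........
124 ..........oooooooo+++++ooooooooo........
125 ..........oooooooooooooooooooooo........
126 ..........oooooooooooooooooooooo........
127 ..........oooooooooooooooooooooo........
128 ...........ooooooooooooooooooooo........
129 ...........oooooooooooooooooooooo.......
130 ...........oooooooooooooooooooooo.......
131 ...........oooooooooooooooooooooo.......
knob [320.6612355 188.2016072] [322.49002849 188.32193732] 351
```

The bar lies flat with the peg through its middle hole, the door is holding, and the arm is clear.

```bash
python3 -c "
from bench import r
print(r.hand_in())"
```

```text
the job is handed in; nothing more can be done
None
```

The job is handed in: the bar's middle hole is over the peg, the bar lies flat and holds the door open at about 0.86 rad, and the gripper is clear of everything, at 12.65 s on the clock just before hand-in. No verdict was returned. The first grasp closed above the knob because the fingertips sit about 33 mm farther back than stated. The second held, and I felt no contact force on the peg while lowering.

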